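Pack the metal recycling into two stacking trays

TASK

Pack the metal for the collection point: set the two crushed drink cans in the grey base tray, one in each compartment, then stack the blue tray on the grey one so that its four feet drop into the grey tray's corners and it sits fully home, and only then stand the steel tin upright in either compartment of the blue tray. Leave the glass jar, the wine bottle and the PET bottle standing where they are.

Things in the scene. Friction and masses are not known exactly. Their poses are not given: they have to be found in the camera images.
- can_red: Red drink can stamped flat, a puck 57 mm in diameter and 38 mm high, aluminium-coloured lid up, 16 g. Loose. Origin: centre of its underside; z up.
- can_yellow: Yellow drink can stamped flat, otherwise the same as the red one: 57 mm in diameter, 38 mm high, 16 g. Loose. Origin: centre of its underside; z up.
- tin: Empty ribbed steel food tin standing upright, closed top with a ring pull, 66 mm in diameter, 80 mm high, about 60 g. Loose. Origin: centre of its underside; z up.
- base_tray: Grey open tray, fixed to the shelf, 220 mm long (its x) by 140 mm wide (its y), rim at 55 mm, walls and floor 4 mm thick. A 4 mm divider (x = 0, along y, 40 mm high) makes two compartments of 104 by 132 mm, centred 54 mm to either side of the middle along x. Origin: centre of its underside; z up.
- top_tray: Blue loose tray, 280 g, 220 (its x) x 140 mm (y), on 4 tapered feet 12 mm high. Floor top 16, rim 62 mm above origin. Across x = 0 a 10 mm wall along y; its white middle, 80 mm long, is the handle, 87 mm high: pinch along x. Compartments 101 x 132, centred at x = +-55. Stacked: feet in grey corners, 2 mm play, origin 43 mm above grey's; either way round. Origin: centre, at the feet's bottoms.
- jar: Bystander: closed clear glass food jar with a brass-coloured lid, standing, 66 mm in diameter, 90 mm high. Not metal packing: stays where it is. Origin: centre of its underside.
- wine_bottle: Bystander: empty green glass wine bottle, standing, 74 mm in diameter, 297 mm high, beyond the trays. Origin: centre of its underside.
- pet_bottle: Bystander: clear PET bottle with a blue twist cap, standing, 65 mm in diameter, 226 mm high, beyond the trays. Origin: centre of its underside.
Mind the look-alikes: they are no part of the job. What is shaped like the can_yellow but black or purple is not meant. Leave any green look-alike of the tin alone.

How it is judged:
On the way, in this order (a step that is already met when the one before it is completed fails the run):
1. both crushed cans stand released in the grey tray, one in each compartment (x of can_red in the frame of base_tray between -0.11 and 0.11 m and y of can_red in the frame of base_tray between -0.07 and 0.07 m and z of can_red in the frame of base_tray between -0.01 and 0.035 m and x of can_yellow in the frame of base_tray between -0.11 and 0.11 m and y of can_yellow in the frame of base_tray between -0.07 and 0.07 m and z of can_yellow in the frame of base_tray between -0.01 and 0.035 m and ((x of can_red in the frame of base_tray above 0.02 m and x of can_yellow in the frame of base_tray below -0.02 m) or (x of can_red in the frame of base_tray below -0.02 m and x of can_yellow in the frame of base_tray above 0.02 m)) and contact force between each of can_red, can_yellow and the fingers below 0.1 N), for 0.2 s.
2. the blue tray is released and fully home on the grey tray, the cans under it (x of can_red in the frame of base_tray between -0.11 and 0.11 m and y of can_red in the frame of base_tray between -0.07 and 0.07 m and z of can_red in the frame of base_tray between -0.01 and 0.035 m and x of can_yellow in the frame of base_tray between -0.11 and 0.11 m and y of can_yellow in the frame of base_tray between -0.07 and 0.07 m and z of can_yellow in the frame of base_tray between -0.01 and 0.035 m and ((x of can_red in the frame of base_tray above 0.02 m and x of can_yellow in the frame of base_tray below -0.02 m) or (x of can_red in the frame of base_tray below -0.02 m and x of can_yellow in the frame of base_tray above 0.02 m)) and x of top_tray in the frame of base_tray between -0.006 and 0.006 m and y of top_tray in the frame of base_tray between -0.006 and 0.006 m and z of top_tray in the frame of base_tray between 0.038 and 0.0465 m and angle between the x axis of top_tray and the x axis of base_tray, either way round below 0.06 rad and angle between top_tray's own z axis and vertical below 0.04 rad and contact force between top_tray and the fingers below 0.1 N), for 0.2 s.
3. the tin stands released and upright in a compartment of the stacked blue tray (x of top_tray in the frame of base_tray between -0.006 and 0.006 m and y of top_tray in the frame of base_tray between -0.006 and 0.006 m and z of top_tray in the frame of base_tray between 0.038 and 0.0465 m and angle between the x axis of top_tray and the x axis of base_tray, either way round below 0.06 rad and angle between top_tray's own z axis and vertical below 0.04 rad and x of tin in the frame of top_tray between -0.105 and 0.105 m and y of tin in the frame of top_tray between -0.065 and 0.065 m and z of tin in the frame of top_tray between 0.01 and 0.022 m and angle between tin's own z axis and vertical below 0.15 rad and contact force between tin and the fingers below 0.1 N), for 0.2 s.
At the end, for the whole second after the job is handed in: One can in each grey compartment; blue tray home on the grey one (centred within 6 mm, turned under 0.06 and tilted under 0.04 rad, origin 38 to 46.5 mm above the grey tray's); tin upright within 0.15 rad on the blue tray's floor; all released and at rest (all of step 1 and all of step 3 and linear speed of each of can_red, can_yellow, top_tray, tin below 0.02 m/s and contact force between top_tray and the fingers below 0.1 N); the robot touches nothing.
It fails at once if the glass jar is shifted by more than 25 mm or tipped (distance of jar from where it was at the start of the episode above 0.025 m or angle between jar's own z axis and vertical above 0.35 rad).
It fails at once if the wine bottle is shifted by more than 25 mm or tipped (distance of wine_bottle from where it was at the start of the episode above 0.025 m or angle between wine_bottle's own z axis and vertical above 0.35 rad).
It fails at once if the PET bottle is shifted by more than 25 mm or tipped (distance of pet_bottle from where it was at the start of the episode above 0.025 m or angle between pet_bottle's own z axis and vertical above 0.35 rad).
It also fails if it takes over 128 s, if anything falls off the work surface, if the arm or the gripper's body presses on something with over 40 N, if the wrist force passes 120 N, or if a joint passes its speed limit or range.

ROBOT

A 6-joint arm with a two-finger parallel gripper is mounted at the origin on the work surface. World frame = base frame: x ahead of the robot, y to its left, z up, the work surface at z = 0. Lengths are in m, angles in rad, forces in N, time in s.
With the tool pointing down it reaches from about 0.4 to 0.925 m from the base axis. Payload 3.4 kg.
Tool frame: the origin (TCP) lies midway between the tips of the shut fingers; the grasp point (between the pads) lies 19 mm behind it (grip_point_offset is the distance from the TCP to the grasp point, in m); z points along the fingers, y is the direction in which the jaws open and shut (so a half turn about z gives the same grasp; the last joint's range is limited). The gripper opens to 85 mm and grips with 20 to 120 N. Pads are 22 mm wide; open, the fingers measure 114 mm over their backs; the gripper's body (76 mm by 85 mm) begins 54 mm behind the grasp point. The pads swing forward as they close: fully open they stand 13 mm farther back than shut.
Start: joints at [-0.073, 0.307, 1.506, -0, 1.328, -0.073], TCP at [0.575, -0, 0.231] pointing down, gripper open.
Joint ranges: [-3.12, 3.12], [-1.05, 2.28], [0.14, 2.33], [-1.42, 4.57], [0.1, 2.73], [-2.68, 2.68]. Speed limits (rad/s): [2.57, 2.57, 3.14, 3.14, 3.14, 3.14].

INTERFACE

Orientations are given as [roll, pitch, yaw] about the fixed x, y, z axes, in that order (R = Rz(yaw) Ry(pitch) Rx(roll)).
In Python, from bench import * gives the robot as it stands.
- The arm moves only by the shell command python3 -m pendant 'ROWS'. ROWS is JSON, a list of rows, each a list of 7 numbers: the finger opening in cm, from 0 to 8.54, then the shift along the world's x, y, z in cm, then the turn, a rotation vector about the world's x, y, z in rad. In form: [[grip, tx, ty, tz, rx, ry, rz], ...]. A call has 1 to 10 rows; each row is the pose to reach, as a shift and turn from the pose commanded when the call began; what a row does not reach only later rows make up. A row lasts 1/10 s, in which the tool goes at most 50 mm and 8.59 degrees, less where a joint would pass 70% of its speed; a pose out of reach is approached as far as the arm can. A call with a gripper value outside its range is refused whole. The fingers move at their own pace and stop on an object; the grip force is fixed at half the most. Time passes only in rows, so rows that repeat a pose let the fingers close. It gives the time, the measured TCP pose, the force and the opening at its end, in the units of the state.
- get_obs(): the state, without advancing time (a new reading comes with each control period).
- get_image(name): name is "scene" or "side" or "wrist"; returns a dict with "pixels" (384x512x3 uint8, red, green, blue), "fx", "fy", "cx", "cy" (pixels), "dist" ([k1, k2, p1, p2, k3] as OpenCV has them; the pictures are not rectified), "R" (3x3) and "t" (3): a world point X has camera coordinates R X + t. Camera axes: x right, y down, z forward; pixel columns grow to the right and rows downward; lengths in m; the calibration is good to about 2 mm. A picture is of the moment at which its call begins. There is no depth.
- sign_off(): hands the job in, once; it reports no verdict.
The state is a dict: "clock": time; "joint_positions": joint angles; "dq": joint speeds; "joint_torque": joint torques, N m; "tool_pos": TCP position; "tcp_rot": TCP orientation; "wrist_force": force on the tool from outside, world axes, zero at the start; "ft_torque": the same for the moment, N m; "finger_gap": finger opening in m.
Only numpy, scipy, OpenCV 4.12 (cv2) and the standard library are available. Lean on these libraries where they do the work, as an engineer would, in place of code of your own. Each camera call takes 0.05 s, during which the arm holds its last target. There are 200 camera calls.

## Working session

There is one attempt and no reset: what is moved stays moved. The work goes in short steps, Python scripts to look and compute and a shell command to move; the robot and the scene stay as the last step left them, time stands still between calls to the robot, and variables do not carry over. Pictures are saved under pics/ and viewed, about 12 in all and at most 16, crops included, and the job is handed in when it is done.

```bash
ls; mkdir -p pics; cat > h.py <<'E'
from bench import *
import numpy as np, cv2
def cam(n):
    d=get_image(n); K=np.array([[d["fx"],0,d["cx"]],[0,d["fy"],d["cy"]],[0,0,1.]])
    return d["pixels"],K,np.array(d["dist"],float),np.array(d["R"]),np.array(d["t"])
def save(c,f,s=1.5): cv2.imwrite(f,cv2.resize(c[0][:,:,::-1],None,fx=s,fy=s))
def ray(c,uv,z):
    p=cv2.undistortPoints(np.array(uv,float).reshape(-1,1,2),c[1],c[2]).reshape(-1,2)
    d=np.c_[p,np.ones(len(p))]@c[3]; o=-c[3].T@c[4]
    return o+d*((z-o[2])/d[:,2])[:,None]
def proj(c,X): return cv2.projectPoints(np.array(X,float).reshape(-1,3),cv2.Rodrigues(c[3])[0],c[4],c[1],c[2])[0].reshape(-1,2)
E
python3 - <<'E'
from h import *
import pickle
o=get_obs();print(o)
for n in ["scene","side","wrist"]:
    c=cam(n);save(c,f"pics/{n}0.png");pickle.dump(c,open(n+"0.pkl","wb"));print(n,-c[3].T@c[4],c[3][2])
E
```

```text
pics
{'clock': 0.0, 'joint_positions': array([-7.34576736e-02,  3.07568256e-01,  1.50764382e+00, -2.92912128e-05,
        1.32837304e+00, -7.35210060e-02]), 'dq': array([-0.00049729,  0.00120192, -0.00101204,  0.0007106 ,  0.00066572,
       -0.00069097]), 'joint_torque': array([-2.40806599e-03, -4.57556927e+01, -2.51919490e+01, -3.95127336e-04,
        1.32516641e-02, -2.41733758e-06]), 'tool_pos': array([5.74327657e-01, 3.87075920e-05, 2.30394890e-01]), 'tcp_rot': array([-3.13960349e+00, -1.18011873e-04,  1.57086660e+00]), 'wrist_force': array([-0.05727448, -0.3065887 ,  0.04124963]), 'ft_torque': array([ 0.02185552, -0.02374892,  0.01056744]), 'finger_gap': 0.0855876280126316}
scene [1.28417907 0.2482835  1.14601468] [-0.49300229 -0.16232825 -0.85475042]
side [0.39514188 0.92450887 0.82592517] [ 0.19084517 -0.73855097 -0.64662244]
wrist [0.57490908 0.07266716 0.372771  ] [-0.00158942 -0.28681078 -0.95798593]
```

View pics/scene0.png

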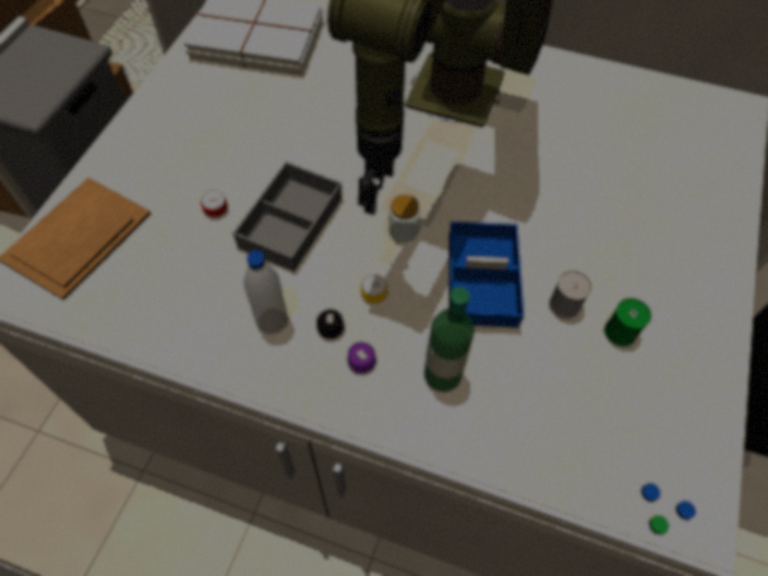

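View pics/side0.png

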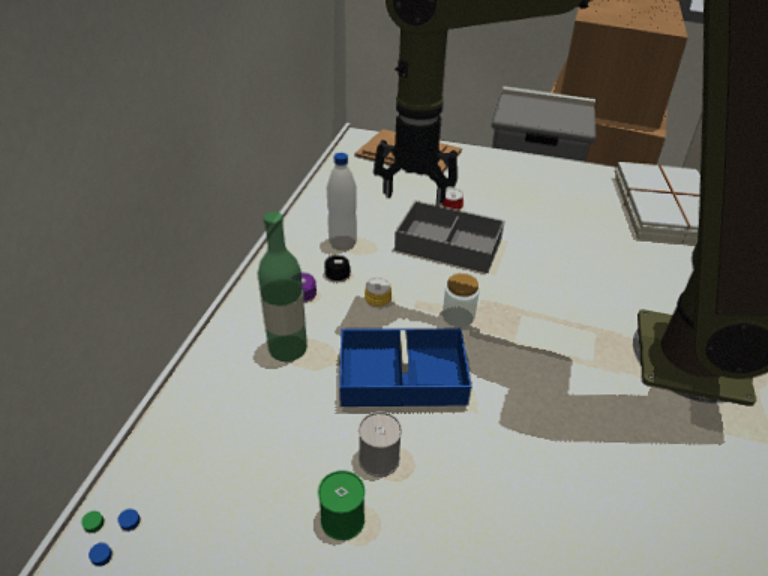

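Both views show every object. In view pixels of the scene picture: red can (213,203), yellow can (374,288), tin (573,285), grey tray centred about (288,213), blue tray about (486,272). The jar stands at (404,215), between the trays.

```bash
cat > m.py <<'E'
from h import *
import pickle
S=pickle.load(open("scene0.pkl","rb"));D=pickle.load(open("side0.pkl","rb"))
def f(n,c,uv,z): 
    p=ray(c,np.array(uv)/1.5,z); print(n,np.round(p[:,:2]*1000).tolist(),np.round(p[:,:2].mean(0)*1000))
    return p
f("red S",S,[(214,198)],.038);f("red D",D,[(454,193)],.038)
f("yel S",S,[(375,282)],.038);f("yel D",D,[(378,285)],.038)
f("tin S",S,[(574,281)],.08);f("tin D",D,[(380,430)],.08)
f("jar S",S,[(404,204)],.09);f("jar D",D,[(462,285)],.09)
f("wine S",S,[(460,295)],.297);f("wine D",D,[(273,217)],.297)
f("pet S",S,[(256,256)],.226);f("pet D",D,[(341,156)],.226)
f("black D",D,[(337,262)],.038); f("green D",D,[(341,492)],.08)
b=f("base S",S,[(288,165),(342,186),(292,264),(236,235)],.055)
b2=f("base D",D,[(413,204),(503,217),(489,265),(396,240)],.055)
t=f("top S",S,[(449,224),(517,224),(521,320),(452,322)],.062)
t2=f("top D",D,[(341,330),(466,329),(470,388),(340,392)],.062)
E
python3 m.py
python3 - <<'E'
from h import *
import pickle
D=pickle.load(open("side0.pkl","rb"));S=pickle.load(open("scene0.pkl","rb"))
a=cv2.resize(D[0][130:275,220:340],None,fx=3.2,fy=3.2,interpolation=2);b=cv2.resize(S[0][100:245,150:360],None,fx=1.9,fy=3.2*1,interpolation=2)
cv2.imwrite("pics/crop0.png",np.hstack([a,b])[:,:,::-1])
E
```

```text
red S [[550.0, -386.0]] [ 550. -386.]
red D [[546.0, -391.0]] [ 546. -391.]
yel S [[632.0, 14.0]] [632.  14.]
yel D [[633.0, 12.0]] [633.  12.]
tin S [[522.0, 384.0]] [522. 384.]
tin D [[526.0, 389.0]] [526. 389.]
jar S [[463.0, 16.0]] [463.  16.]
jar D [[463.0, 26.0]] [463.  26.]
wine S [[762.0, 198.0]] [762. 198.]
wine D [[759.0, 198.0]] [759. 198.]
pet S [[763.0, -154.0]] [ 763. -154.]
pet D [[763.0, -154.0]] [ 763. -154.]
black D [[737.0, -36.0]] [737. -36.]
green D [[550.0, 505.0]] [550. 505.]
base S [[421.0, -267.0], [436.0, -134.0], [659.0, -153.0], [633.0, -290.0]] [ 537. -211.]
base D [[628.0, -283.0], [414.0, -291.0], [422.0, -98.0], [631.0, -128.0]] [ 524. -200.]
top S [[459.0, 115.0], [411.0, 248.0], [631.0, 308.0], [680.0, 186.0]] [545. 214.]
top D [[656.0, 182.0], [438.0, 115.0], [409.0, 253.0], [612.0, 321.0]] [529. 218.]
```

View pics/wrist0.png

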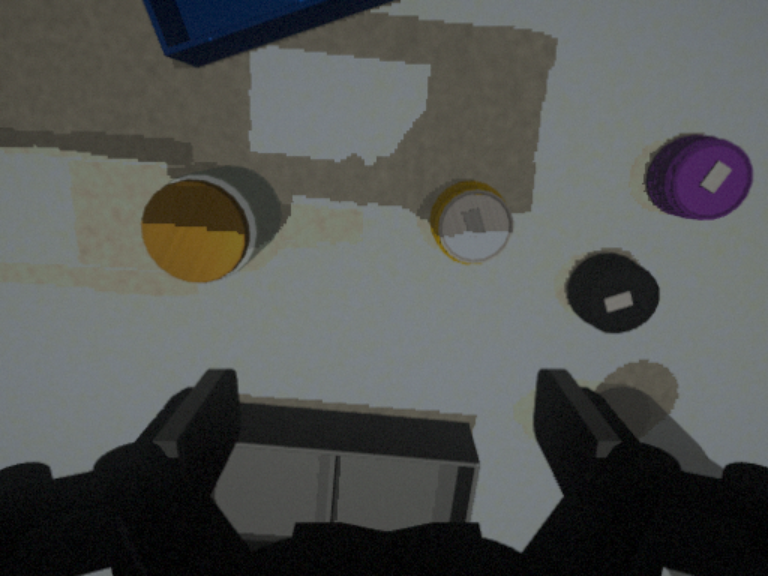

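```bash
python3 - <<'E'
from h import *
import pickle
W=pickle.load(open("wrist0.pkl","rb"))
for n,uv,z in [("yel",[(474,226)],.038),("jar",[(196,231)],.09),("base edge",[(243,449),(478,463)],.055),("div",[(336,456),(333,520)],.04),("top corner",[(168,54),(395,0)],.062),("black",[(620,300)],.038)]:
    print(n,np.round(ray(W,np.array(uv)/1.5,z)*1000).tolist())
E
```

```text
yel [[633.0, 13.0, 38.0]]
jar [[466.0, 19.0, 90.0]]
base edge [[470.0, -149.0, 55.0], [642.0, -161.0, 55.0]]
div [[536.0, -166.0, 40.0], [532.0, -226.0, 40.0]]
top corner [[451.0, 115.0, 62.0], [579.0, 142.0, 62.0]]
black [[738.0, -39.0, 38.0]]
```

View pics/crop0.png

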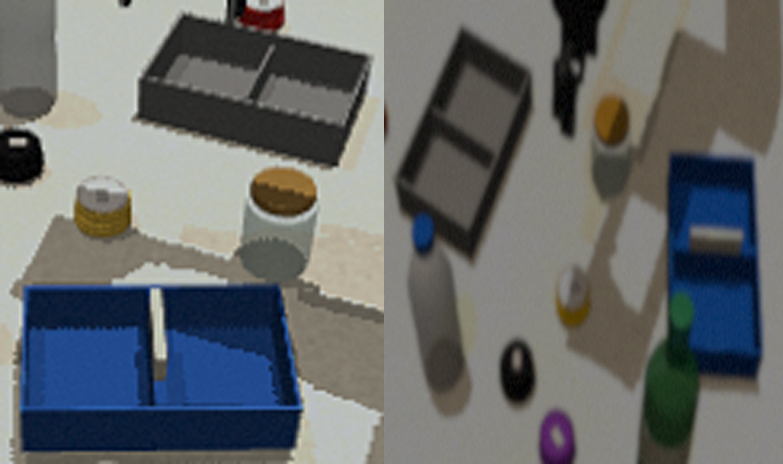

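```bash
python3 -m pendant '[[8.5,5.9,1.3,0,0,0,1.571],[8.5,5.9,1.3,-4,0,0,1.571],[8.5,5.9,1.3,-8,0,0,1.571],[8.5,5.9,1.3,-8,0,0,1.571],[8.5,5.9,1.3,-8,0,0,1.571],[8.5,5.9,1.3,-8,0,0,1.571],[8.5,5.9,1.3,-8,0,0,1.571],[8.5,5.9,1.3,-8,0,0,1.571],[8.5,5.9,1.3,-8,0,0,1.571],[8.5,5.9,1.3,-8,0,0,1.571]]'
python3 -m pendant '[[8.5,0,0,0,0,0,0.075],[8.5,0,0,0,0,0,0.075],[8.5,0,0,0,0,0,0.075]]'
python3 - <<'E'
from h import *
print(get_obs()["joint_positions"])
c=cam("wrist");save(c,"pics/w1.png")
o=get_obs();print(proj(c,[[.633,.013,.038],[o["tool_pos"][0],o["tool_pos"][1],.038]])*1.5)
E
```

```text
clock: 1.15
tool_pos: [0.6337, 0.013, 0.1508]
tcp_rot: [-3.142, -0.001, 3.077]
wrist_force: [-1.1, -1.1, 0.3]
finger_gap: 0.0851
clock: 1.45
tool_pos: [0.6338, 0.013, 0.151]
tcp_rot: [3.142, -0.001, -3.139]
wrist_force: [-0.5, 0.4, 0.1]
finger_gap: 0.0849
[-4.61202561e-02  4.53026644e-01  1.48434992e+00  4.66007940e-06
  1.20479685e+00 -1.61921183e+00]
[[386.91696281 275.32873108]
 [386.8735114  276.92680255]]
```

View pics/w1.png

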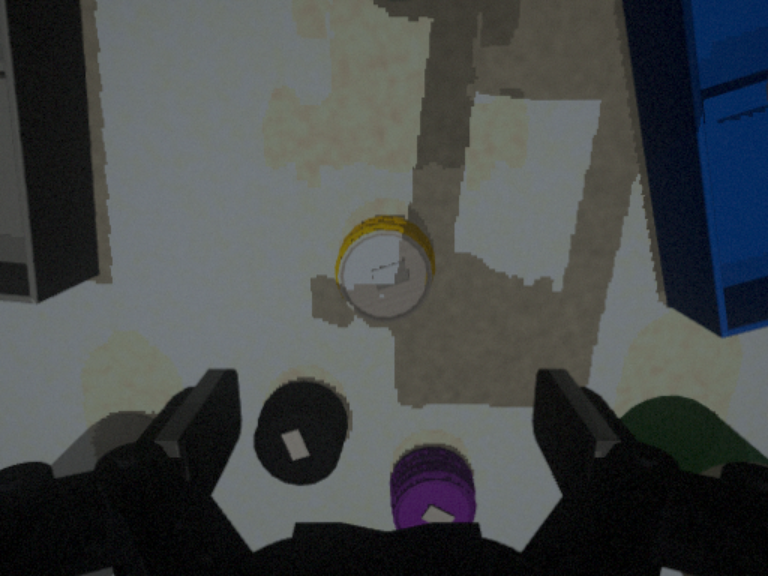

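The yellow lid sits at (387,275), exactly as predicted, so I'll grasp it.

```bash
python3 -m pendant '[[8.5,0,0,-5,0,0,0],[8.5,0,0,-10,0,0,0],[8.5,0,0,-13,0,0,0],[8.5,0,0,-14.3,0,0,0],[8.5,0,0,-14.3,0,0,0],[4,0,0,-14.3,0,0,0],[4,0,0,-14.3,0,0,0],[4,0,0,-14.3,0,0,0],[4,0,0,-14.3,0,0,0],[4,0,0,-14.3,0,0,0]]'
python3 -m pendant '[[4,0,0,0,0,0,0],[4,0,0,0,0,0,0],[4,0,0,4,0,0,0],[4,0,0,8,0,0,0],[4,0,0,12,0,0,0],[4,0,0,15,0,0,0],[4,0,0,17,0,0,0],[4,0,0,17,0,0,0]]'
```

```text
clock: 2.5
tool_pos: [0.6362, 0.0129, 0.011]
tcp_rot: [-3.141, 0.005, -3.138]
wrist_force: [0.2, 0.3, 7.6]
finger_gap: 0.0553
clock: 3.3
tool_pos: [0.6366, 0.0129, 0.1832]
tcp_rot: [-3.141, 0.009, -3.137]
wrist_force: [0.5, -0.0, 0.3]
finger_gap: 0.0556
```

```bash
python3 -m pendant '[[4,-1,-4.5,2,0,0,0],[4,-2,-9,4,0,0,0],[4,-3,-13.5,7,0,0,0],[4,-4,-18,9,0,0,0],[4,-5,-22.7,11,0,0,0],[4,-5,-22.7,11,0,0,0],[4,-5,-22.7,11,0,0,0]]'
python3 - <<'E'
from h import *
import pickle
c=cam("wrist");save(c,"pics/w2.png");pickle.dump(c,open("w2.pkl","wb"))
E
```

```text
clock: 4.0
tool_pos: [0.5835, -0.2157, 0.2881]
tcp_rot: [3.142, 0.0, -3.141]
wrist_force: [0.0, -0.5, -0.3]
finger_gap: 0.0555
```

View pics/w2.png

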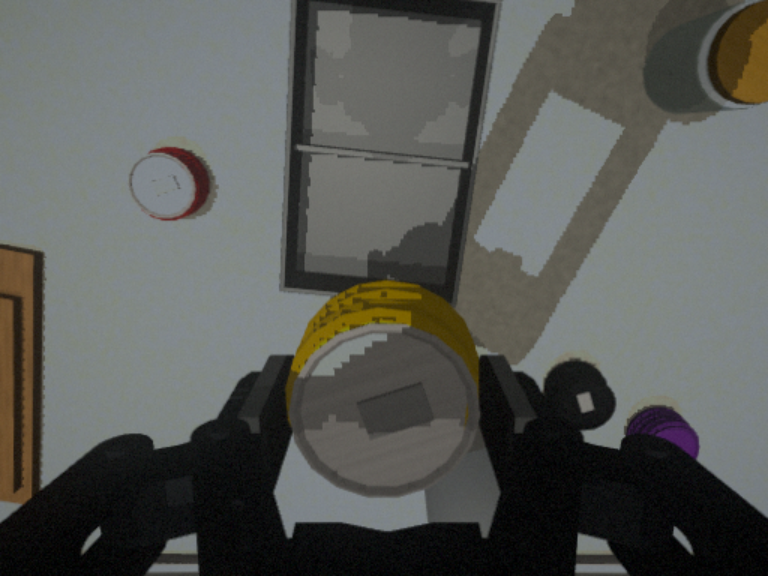

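```bash
python3 - <<'E'
from h import *
import pickle
W=pickle.load(open("w2.pkl","rb"))
for n,uv,z in [("rim R",[(498,2),(457,302)],.055),("rim L",[(294,0),(281,291)],.055),("front",[(281,291),(457,302)],.055),("div",[(297,148),(470,164),(383,156)],.04),("red",[(163,184)],.038)]:
    p=ray(W,np.array(uv)/1.5,z)*1000
    print(n,np.round(p).tolist(),np.arctan2(*(p[-1]-p[0])[[1,0]]) if len(p)>1 else "")
E
```

```text
rim R [[428.0, -142.0, 55.0], [638.0, -160.0, 55.0]] -0.08513596947109076
rim L [[427.0, -278.0, 55.0], [630.0, -299.0, 55.0]] -0.10227245554649554
front [[630.0, -299.0, 55.0], [638.0, -160.0, 55.0]] 1.5072637588014142
div [[522.0, -283.0, 40.0], [533.0, -153.0, 40.0], [527.0, -219.0, 40.0]] 1.4840320340725166
red [[549.0, -388.0, 38.0]]
```

```bash
python3 -m pendant '[[4,0,-0.8,-5,0,0,0],[4,0,-0.8,-10,0,0,0],[4,0,-0.8,-15,0,0,0],[4,0,-0.8,-20,0,0,0],[4,0,-0.8,-24,0,0,0],[4,0,-0.8,-26,0,0,0],[4,0,-0.8,-27,0,0,0],[4,0,-0.8,-27,0,0,0],[7,0,-0.8,-27,0,0,0],[7,0,-0.8,-27,0,0,0]]'
python3 -m pendant '[[7,0,0,0,0,0,0],[7,0,0,0,0,0,0],[7,0,0,4,0,0,0],[7,0,0,8,0,0,0],[8.5,0,0,12,0,0,0],[8.5,-3.5,-4,12,0,0,0],[8.5,-3.5,-9,12,0,0,0],[8.5,-3.5,-14,12,0,0,0],[8.5,-3.5,-16.4,12,0,0,0],[8.5,-3.5,-16.4,12,0,0,0]]'
python3 - <<'E'
from h import *
import pickle
c=cam("wrist");save(c,"pics/w3.png")
o=get_obs();print(proj(c,[[.549,-.388,.038],[o["tool_pos"][0],o["tool_pos"][1],.038]])*1.5)
E
```

```text
clock: 5.05
tool_pos: [0.5847, -0.2213, 0.0188]
tcp_rot: [-3.141, 0.001, -3.136]
wrist_force: [0.1, 0.6, -0.3]
finger_gap: 0.0699
clock: 6.05
tool_pos: [0.5489, -0.3909, 0.1386]
tcp_rot: [-3.139, 0.002, 3.142]
wrist_force: [0.0, -0.1, 0.5]
finger_gap: 0.0848
[[393.29854747 283.34893277]
 [392.95232566 282.52708655]]
```

View pics/w3.png

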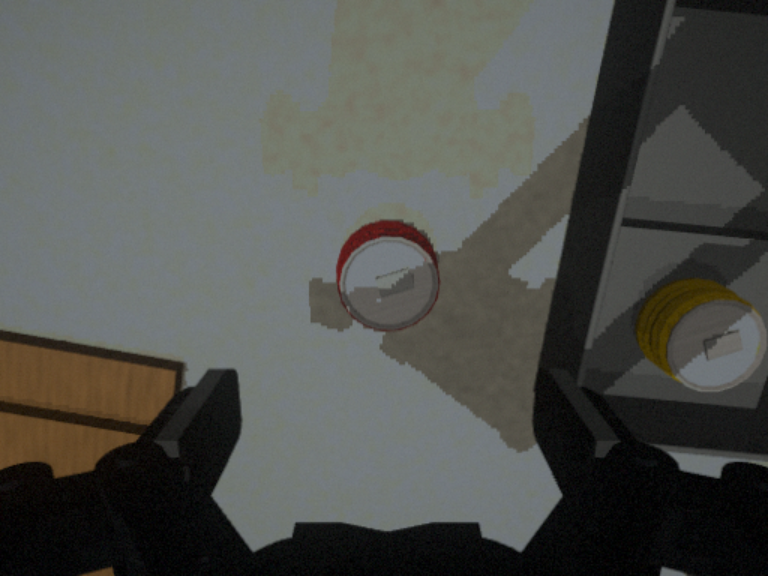

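Yellow stands in the +x compartment; the red lid at (388,284) is under the tool.

```bash
python3 -m pendant '[[8.5,0,0,-5,0,0,0],[8.5,0,0,-10,0,0,0],[8.5,0,0,-12.8,0,0,0],[8.5,0,0,-12.8,0,0,0],[4,0,0,-12.8,0,0,0],[4,0,0,-12.8,0,0,0],[4,0,0,-12.8,0,0,0],[4,0,0,-12.8,0,0,0],[4,0,0,-12.8,0,0,0],[4,0,0,-12.8,0,0,0]]'
python3 -m pendant '[[4,0,0,0,0,0,0],[4,0,0,4,0,0,0],[4,0,0,9,0,0,0],[4,0,0,13,0,0,0],[4,-2,4,14,0,0,0],[4,-4,8.5,14,0,0,0],[4,-6,13,14,0,0,0],[4,-7.5,17.5,14,0,0,0],[4,-7.5,17.7,14,0,0,0],[4,-7.5,17.7,14,0,0,0]]'
```

```text
clock: 7.1
tool_pos: [0.5509, -0.3871, 0.0133]
tcp_rot: [-3.139, 0.004, -3.137]
wrist_force: [0.6, 1.2, 7.6]
finger_gap: 0.0555
clock: 8.1
tool_pos: [0.474, -0.2081, 0.1516]
tcp_rot: [-3.14, 0.002, -3.135]
wrist_force: [0.3, -0.9, -0.3]
finger_gap: 0.0551
```

```bash
python3 -m pendant '[[4,0,-0.6,-5,0,0,0],[4,0,-0.6,-9,0,0,0],[4,0,-0.6,-12,0,0,0],[4,0,-0.6,-13.1,0,0,0],[4,0,-0.6,-13.1,0,0,0],[7,0,-0.6,-13.1,0,0,0],[7,0,-0.6,-13.1,0,0,0],[7,0,-0.6,-13.1,0,0,0],[7,0,-0.6,-13.1,0,0,0],[7,0,-0.6,-10,0,0,0]]'
python3 -m pendant '[[7,0,0,4,0,0,0],[8,0,0,8,0,0,0],[8,0,0,13,0,0,0],[8,0,0,18,0,0,0],[8,0,0,23,0,0,0],[8,0,4,23,0,0,-1.26],[8,1,9,23,0,0,-1.26],[8,2,14,23,0,0,-1.26],[8,3,19,23,0,0,-1.26],[8,4,24,23,0,0,-1.26]]'
python3 -m pendant '[[8,0.6,5,0,0,0,-0.51],[8,1.2,10,0,0,0,-0.51],[8,2,15,0,0,0,-0.51],[8,2.6,19.3,0,0,0,-0.51],[8,2.6,19.3,0,0,0,-0.51],[8,2.6,19.3,0,0,0,-0.51]]'
python3 - <<'E'
from h import *
import pickle
c=cam("wrist");save(c,"pics/w4.png");pickle.dump(c,open("w4.pkl","wb"));s=cam("side")
a=cv2.resize(s[0][110:200,240:350],None,fx=5,fy=5);cv2.imwrite("pics/s4.png",a[:,:,::-1])
print(get_obs()["joint_positions"])
E
```

```text
clock: 9.1
tool_pos: [0.4716, -0.2137, 0.0482]
tcp_rot: [3.138, -0.006, -3.137]
wrist_force: [-0.5, 0.4, 0.6]
finger_gap: 0.0703
clock: 10.1
tool_pos: [0.5088, -0.0004, 0.281]
tcp_rot: [3.141, 0.001, 2.461]
wrist_force: [0.5, -0.7, 0.2]
finger_gap: 0.0798
clock: 10.7
tool_pos: [0.5347, 0.1927, 0.2803]
tcp_rot: [3.141, 0.0, 1.961]
wrist_force: [-0.6, -2.0, 0.2]
finger_gap: 0.0799
[ 2.67944619e-01  2.63244180e-01  1.44423485e+00 -1.03513805e-03
  1.43482296e+00 -1.18679559e-01]
```

View pics/w4.png

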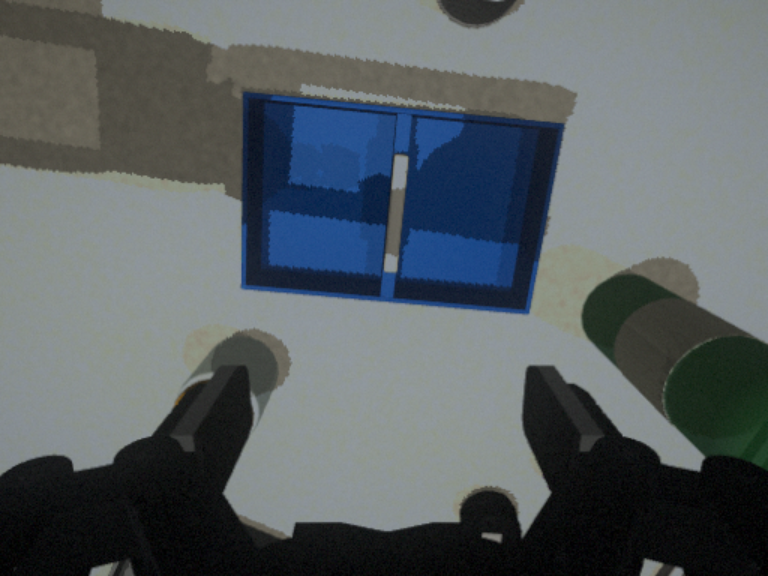

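View pics/s4.png

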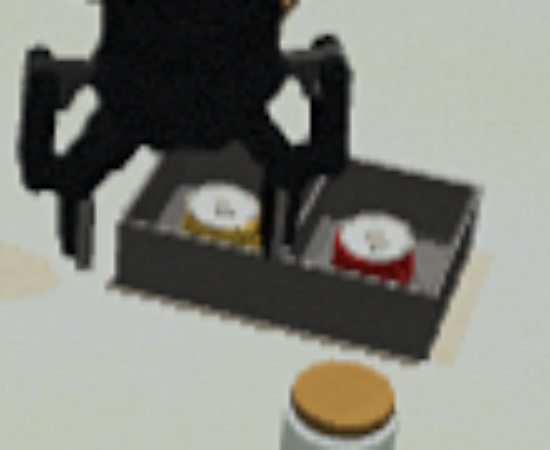

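Both cans stand in the grey tray, one per compartment. The blue rim corners in the wrist picture are (244,93), (563,124), (529,313) and (242,288). The handle top runs from (401,155) to (391,271).

```bash
python3 - <<'E'
from h import *
import pickle
W=pickle.load(open("w4.pkl","rb"))
p=ray(W,np.array([(244,93),(563,124),(529,313),(242,288)])/1.5,.062)*1000
print(np.round(p),p.mean(0)); a=lambda d:np.arctan2(d[1],d[0])
print(a(p[1]-p[0]),a(p[2]-p[3]),a(p[0]-p[3])-np.pi/2,a(p[1]-p[2])-np.pi/2)
h=ray(W,np.array([(401,155),(391,271)])/1.5,.087)*1000;print(h,h.mean(0),a(h[0]-h[1])-np.pi/2)
E
```

```text
[[409. 247.  62.]
 [617. 311.  62.]
 [658. 180.  62.]
 [449. 115.  62.]] [533.32407505 213.17573661  62.        ]
0.2998246203171191 0.2998231727902647 0.2974866489832315 0.3058294092208451
[[521.21140752 250.8111519   87.        ]
 [545.14151973 176.38527699  87.        ]] [533.17646362 213.59821445  87.        ] 0.3110897293784707
```

```bash
python3 -m pendant '[[8,-0.15,2.05,-4,0,0,-0.088],[8,-0.15,2.05,-9,0,0,-0.088],[8,-0.15,2.05,-14,0,0,-0.088],[8,-0.15,2.05,-18,0,0,-0.088],[8,-0.15,2.05,-21,0,0,-0.088],[8,-0.15,2.05,-23,0,0,-0.088],[8,-0.15,2.05,-23,0,0,-0.088],[0,-0.15,2.05,-23,0,0,-0.088],[0,-0.15,2.05,-23,0,0,-0.088],[0,-0.15,2.05,-23,0,0,-0.088]]'
python3 -m pendant '[[0,0,0,0,0,0,0],[0,0,0,0,0,0,0],[0,0,0,0,0,0,0],[0,0,0,0,0,0,0],[0,0,0,0,0,0,0]]'
```

```text
clock: 11.8
tool_pos: [0.5348, 0.2114, 0.0521]
tcp_rot: [3.138, 0.0, 1.868]
wrist_force: [-0.5, -0.2, 0.2]
finger_gap: 0.0372
clock: 12.3
tool_pos: [0.534, 0.2116, 0.0514]
tcp_rot: [3.14, 0.0, 1.869]
wrist_force: [-1.2, -1.3, 6.5]
finger_gap: 0.0092
```

```bash
python3 -m pendant '[[0,0,0,2,0,0,0],[0,0,0,5,0,0,0],[0,0,0,9,0,0,0],[0,0,0,13,0,0,0],[0,0,0,16,0,0,0],[0,0,0,16,0,0,0],[0,0,-3,16,0,0,-0.1],[0,0,-7,16,0,0,-0.2],[0,0,-11,16,0,0,-0.3],[0,0,-15,16,0,0,-0.389]]'
python3 -m pendant '[[0,0,-4,0,0,0,0],[0,0,-8,0,0,0,0],[0,0,-12,0,0,0,0],[0,0,-16,0,0,0,0],[0,-0.5,-20,0,0,0,0],[0,-0.5,-24,0,0,0,0],[0,-0.5,-27,0,0,0,0],[0,-0.5,-28.2,0,0,0,0],[0,-0.5,-28.2,0,0,0,0],[0,-0.5,-28.2,0,0,0,0]]'
python3 - <<'E'
from h import *
import pickle
o=get_obs();print(o["tool_pos"],o["tcp_rot"],o["wrist_force"])
L=[]
for n in ["wrist","scene","side"]:
    c=cam(n);pickle.dump(c,open(n+"5.pkl","wb"));L.append(c)
save(L[0],"pics/w5.png")
a=cv2.resize(L[1][0][70:200,130:260],(400,400));b=cv2.resize(L[2][0][80:200,240:360],(400,400));cv2.imwrite("pics/s5.png",np.hstack([a,b])[:,:,::-1])
E
```

```text
clock: 13.3
tool_pos: [0.5318, 0.0603, 0.2082]
tcp_rot: [-3.138, 0.001, 1.477]
wrist_force: [0.8, 0.0, -2.1]
finger_gap: 0.0094
clock: 14.3
tool_pos: [0.5277, -0.2192, 0.209]
tcp_rot: [-3.139, -0.002, 1.479]
wrist_force: [0.4, 0.5, -2.5]
finger_gap: 0.0092
[ 0.5276773  -0.21921918  0.2090058 ] [-3.13903149e+00 -2.15495396e-03  1.47917345e+00] [ 0.37627649  0.52761206 -2.54837497]
```

View pics/w5.png

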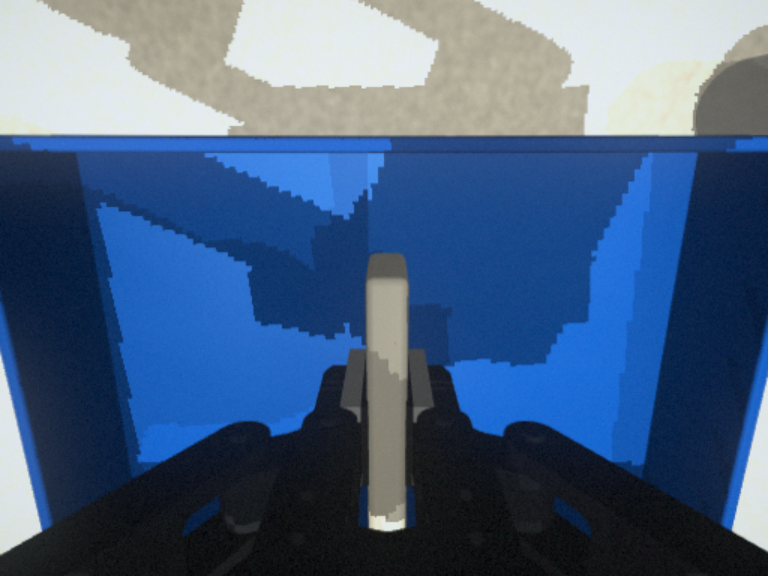

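View pics/s5.png

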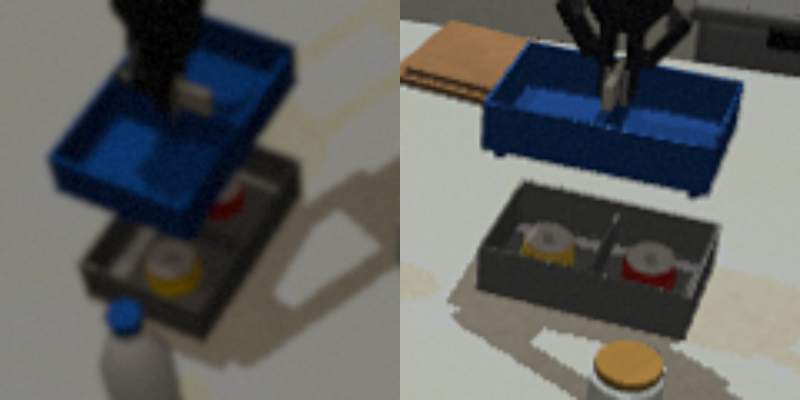

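Blue tray is held level over the grey one. The fit has 2 mm of play, so I'll refine the grey tray's pose and the blue tray's offset in the hand numerically.

```bash
cat > r.py <<'E'
from h import *
import pickle
def edges(W,cx,cy,yaw,hx,hy,z,sides,lo=-9,hi=9,ks=np.linspace(-.85,.85,18)):
    g=cv2.cvtColor(W[0],cv2.COLOR_RGB2GRAY).astype(np.float32)
    R=np.array([[np.cos(yaw),-np.sin(yaw)],[np.sin(yaw),np.cos(yaw)]])
    s=np.arange(lo,hi,.25)/1000
    for n in sides:
        P=[]
        for k in ks:
            d={"R":(k*hx+0*s,hy+s),"L":(k*hx+0*s,-hy-s),"F":(hx+s,k*hy+0*s),"B":(-hx-s,k*hy+0*s)}[n]
            X=(R@np.array(d)).T+[cx,cy]
            uv=proj(W,np.c_[X,np.full(len(s),z)]).astype(np.float32)
            if uv.min()<1 or uv[:,0].max()>510 or uv[:,1].max()>382: continue
            v=cv2.GaussianBlur(cv2.remap(g,uv[:,:1],uv[:,1:],1).T,(0,0),3).ravel()
            gr=np.gradient(v); i=np.argsort(-abs(gr[3:-3]))[0]+3
            P.append((round(float(k),2),round(float(s[i]*1000),1),int(gr[i]*4)))
        print(n,P)
if __name__=="__main__":
    print("w2");edges(pickle.load(open("w2.pkl","rb")),.528,-.219,-.088,.11,.07,.055,"RLFB")
    print("w0");edges(pickle.load(open("wrist0.pkl","rb")),.528,-.219,-.088,.11,.07,.055,"RF")
    W=pickle.load(open("wrist5.pkl","rb"))
    for n,uv,z in [("front rim",[(100,137),(384,137),(700,137)],.2196),("handle end",[(370,254),(388,254),(407,254)],.2446)]:
        print(n,np.round(ray(W,np.array(uv)/1.5,z)*1000,1).tolist())
E
python3 r.py
```

```text
w2
R [(-0.85, -4.0, 25), (-0.75, -4.0, 27), (-0.65, -4.2, 30), (-0.55, -4.5, 25), (-0.45, -4.5, 23), (-0.35, -4.8, 25), (-0.25, -4.8, 26), (-0.15, -4.8, 31), (-0.05, -5.2, 26), (0.05, -1.5, 14), (0.15, -1.2, 14), (0.25, -5.0, 13), (0.35, -1.5, 14), (0.45, -1.8, 13), (0.55, -1.8, 17), (0.65, -1.8, 13), (0.75, -2.2, 14), (0.85, -2.0, 15)]
L [(-0.85, -4.0, 28), (-0.75, -3.5, 27), (-0.65, -3.8, 28), (-0.55, -3.2, 28), (-0.45, -3.2, 27), (-0.35, -3.0, 27), (-0.25, -3.2, 26), (-0.15, -2.8, 28), (-0.05, -3.0, 29), (0.05, -2.5, 27), (0.15, -2.8, 29), (0.25, -2.2, 26), (0.35, -2.2, 30), (0.45, -2.0, 24), (0.55, -2.0, 29), (0.65, -2.0, 27), (0.75, -1.8, 29), (0.85, -1.8, 26)]
F [(-0.85, -5.8, 27), (-0.75, -5.2, 27), (-0.65, -5.5, 23), (-0.55, -5.2, 27), (-0.45, -5.2, 22), (-0.35, -4.8, 19), (-0.25, -2.0, 13), (-0.15, -2.2, -13), (-0.05, -7.5, 13), (0.05, 5.0, 13), (0.15, 4.5, 14), (0.25, 5.0, 16), (0.35, 5.2, 15), (0.45, 5.2, 13), (0.55, -5.5, -13), (0.65, 4.5, -1), (0.75, 0.2, -2), (0.85, -5.5, 8)]
B []
w0
R [(-0.85, 2.8, 4), (-0.75, -7.5, -5), (-0.65, -4.8, -11), (-0.55, 0.0, -20), (-0.45, -0.2, -19), (-0.35, -0.2, -19), (-0.25, -0.5, -20), (-0.15, -0.8, -17), (-0.05, -0.8, -17), (0.05, -0.5, -17), (0.15, -1.0, -16), (0.25, -0.8, -20), (0.35, -1.0, -19), (0.45, -1.2, -19), (0.55, -1.2, -18), (0.65, -1.8, -17), (0.75, -1.5, -17), (0.85, -1.8, -19)]
F [(-0.45, -6.0, -4), (-0.35, 3.5, -2), (-0.25, 3.2, 5), (-0.15, -3.5, 5), (-0.05, -3.0, 3), (0.05, 8.0, 3), (0.15, 7.5, 38), (0.25, -4.5, 16), (0.35, -4.2, 21), (0.45, -4.2, 21), (0.55, -4.0, 22), (0.65, -4.0, 22), (0.75, -3.8, 19), (0.85, -3.8, 21)]
front rim [[462.9, -141.6, 219.6], [534.0, -147.8, 219.6], [612.6, -155.2, 219.6]]
handle end [[528.9, -171.8, 244.6], [532.8, -172.2, 244.6], [536.9, -172.6, 244.6]]
```

```bash
python3 -m pendant '[[0,-0.03,-0.25,-3,0,0,-0.009],[0,-0.03,-0.25,-6,0,0,-0.009],[0,-0.03,-0.25,-8,0,0,-0.009],[0,-0.03,-0.25,-9.5,0,0,-0.009],[0,-0.03,-0.25,-9.8,0,0,-0.009],[0,-0.03,-0.25,-9.8,0,0,-0.009],[0,-0.03,-0.25,-9.8,0,0,-0.009]]'
python3 - <<'E'
from h import *
import pickle
print(get_obs()["tool_pos"],get_obs()["tcp_rot"])
L=[]
for n in ["scene","side"]:
    c=cam(n);pickle.dump(c,open(n+"6.pkl","wb"));L.append(c)
a=cv2.resize(L[0][0][90:190,145:245],(400,400));b=cv2.resize(L[1][0][110:190,255:345],(450,400));cv2.imwrite("pics/s6.png",np.hstack([a,b])[:,:,::-1])
E
```

```text
clock: 15.15
tool_pos: [0.5291, -0.2229, 0.1133]
tcp_rot: [3.14, 0.001, 1.471]
wrist_force: [0.7, 0.7, -3.2]
finger_gap: 0.0089
[ 0.52909575 -0.22290327  0.11330289] [3.13986034e+00 6.25306858e-04 1.47122151e+00]
```

View pics/s6.png

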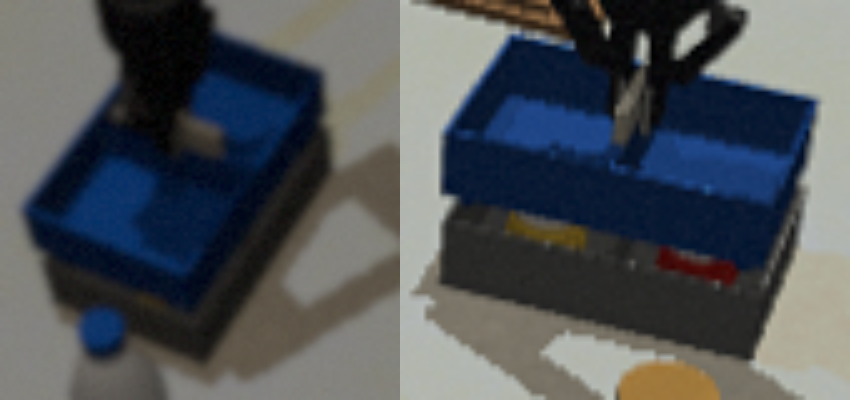

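Alignment looks right in both views, so I'll lower it gently.

```bash
python3 -m pendant '[[0,0,0,-0.6,0,0,0],[0,0,0,-1.0,0,0,0],[0,0,0,-1.3,0,0,0],[0,0,0,-1.5,0,0,0],[0,0,0,-1.5,0,0,0]]'
python3 -m pendant '[[0,0,0,-0.3,0,0,0],[0,0,0,-0.3,0,0,0]]'
```

```text
clock: 15.75
tool_pos: [0.5279, -0.223, 0.0968]
tcp_rot: [-3.141, -0.0, 1.47]
wrist_force: [-0.2, -0.0, -2.9]
finger_gap: 0.0088
clock: 15.95
tool_pos: [0.5285, -0.2233, 0.0944]
tcp_rot: [3.141, 0.0, 1.47]
wrist_force: [0.0, -0.3, -1.7]
finger_gap: 0.0094
```

The feet have gone in without resistance. I'll lower the last bit, then release slowly and rise.

```bash
python3 -m pendant '[[0,0,0,-0.15,0,0,0],[0,0,0,-0.15,0,0,0],[0,0,0,-0.15,0,0,0]]'
python3 -m pendant '[[3,0,0,0,0,0,0],[6,0,0,0,0,0,0],[6,0,0,0,0,0,0],[6,0,0,0,0,0,0],[6,0,0,4,0,0,0],[6,0,0,8,0,0,0],[6,0,0,12,0,0,0],[6,0,0,17,0,0,0],[6,0,0,20,0,0,0],[6,0,0,20,0,0,0]]'
python3 - <<'E'
from h import *
import pickle
L=[cam(n) for n in ["wrist","side","scene"]]
pickle.dump(L,open("s7.pkl","wb"))
a=cv2.resize(L[0][0],(530,400));b=cv2.resize(L[1][0][110:190,262:345],(270,400));cv2.imwrite("pics/s7.png",np.hstack([a,b])[:,:,::-1])
E
```

```text
clock: 16.25
tool_pos: [0.5285, -0.2233, 0.0944]
tcp_rot: [3.14, 0.001, 1.47]
wrist_force: [-2.8, 1.0, 7.3]
finger_gap: 0.0096
clock: 17.25
tool_pos: [0.531, -0.2245, 0.2986]
tcp_rot: [3.131, 0.004, 1.47]
wrist_force: [0.6, -1.2, 0.5]
finger_gap: 0.0601
```

View pics/s7.png

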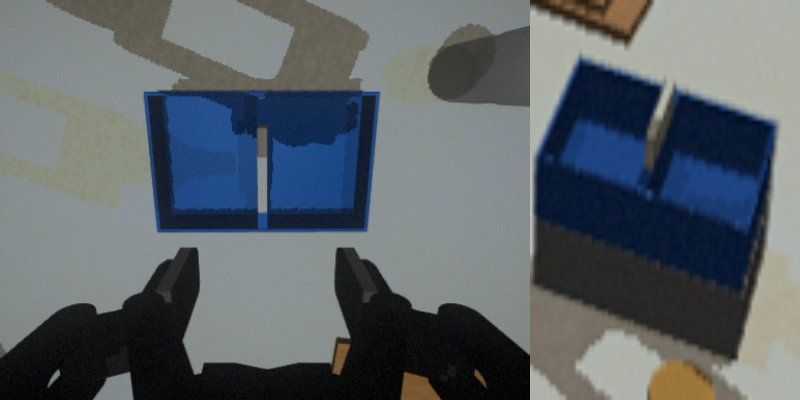

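```bash
python3 - <<'E'
from h import *
import pickle
W,D,S=pickle.load(open("s7.pkl","rb"))
k=530/512
for z in (.105,.117):
    p=ray(W,np.array([(145,93),(379,93),(367,231),(158,231)])/[k,400/384],z)*1000
    a=lambda d:np.arctan2(d[1],d[0]); print(z,np.round(p[:,:2]).tolist(),p.mean(0),np.linalg.norm(p[1]-p[0]),np.linalg.norm(p[2]-p[3]),a(p[1]-p[0]),a(p[2]-p[3]))
f=lambda u:np.array(u)
print("tin",ray(S,np.array([(574,281)])/1.5,.08),get_obs()["tool_pos"])
E
```

```text
0.105 [[429.0, -143.0], [644.0, -164.0], [631.0, -301.0], [415.0, -279.0]] [ 529.76954461 -221.75345107  105.        ] 216.7393595721301 217.97251048199254 -0.09897121618347549 -0.10336936326275611
0.117 [[433.0, -143.0], [641.0, -164.0], [628.0, -296.0], [419.0, -274.0]] [ 530.03492071 -219.23939769  117.        ] 208.9888639019726 210.1779179260344 -0.09897121618347544 -0.10336936326275598
tin [[0.5219344 0.3838669 0.08     ]] [ 0.52759178 -0.22276228  0.29190429]
```

Blue tray is home: centre about (0.529, -0.221), yaw -0.10, level, no gap. Next is the tin.

```bash
python3 -m pendant '[[8.5,0,4,0,0,0,1.571],[8.5,0,9,0,0,0,1.571],[8.5,0,14,0,0,0,1.571],[8.5,0,19,0,0,0,1.571],[8.5,0,24,0,0,0,1.571],[8.5,0,29,0,0,0,1.571],[8.5,0,34,0,0,0,1.571],[8.5,0,39,0,0,0,1.571],[8.5,0,44,0,0,0,1.571],[8.5,0,49,0,0,0,1.571]]'
python3 -m pendant '[[8.5,-0.2,5,-3,0,0,0.08],[8.5,-0.4,9,-6,0,0,0.08],[8.5,-0.4,12,-9,0,0,0.08],[8.5,-0.4,12,-9,0,0,0.08],[8.5,-0.4,12,-9,0,0,0.08]]'
python3 - <<'E'
from h import *
import pickle
c=cam("wrist");save(c,"pics/w8.png");pickle.dump(c,open("w8.pkl","wb"))
o=get_obs();print(o["tool_pos"],o["tcp_rot"],proj(c,[[.524,.386,.08],[o["tool_pos"][0],o["tool_pos"][1],.08]])*1.5)
E
```

```text
clock: 18.4
tool_pos: [0.5267, 0.2685, 0.2901]
tcp_rot: [-3.139, -0.004, 2.977]
wrist_force: [0.9, 0.5, 0.1]
finger_gap: 0.085
clock: 18.9
tool_pos: [0.5221, 0.3865, 0.1989]
tcp_rot: [-3.136, -0.006, 3.052]
wrist_force: [0.1, -0.6, 0.7]
finger_gap: 0.085
[0.52334151 0.38610608 0.20088304] [-3.13846085e+00 -2.82410071e-03  3.05105896e+00] [[387.39807444 278.17937366]
 [387.48713875 276.99772194]]
```

View pics/w8.png

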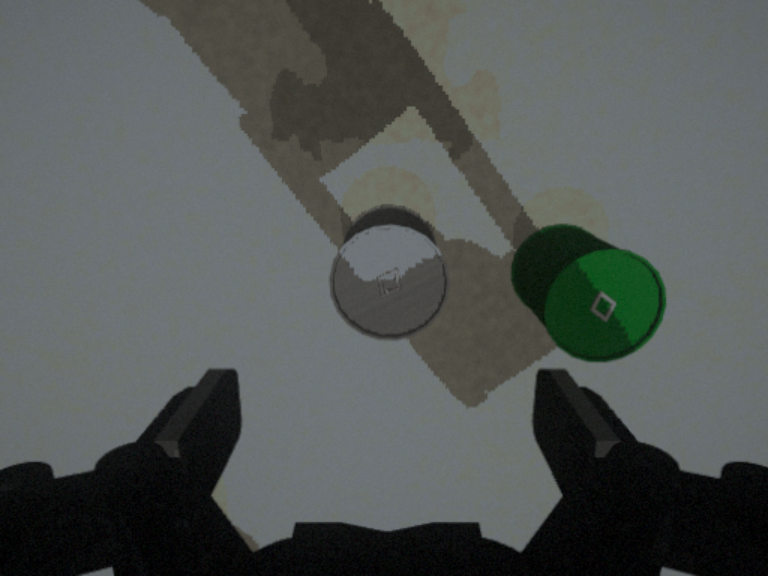

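```bash
python3 -m pendant '[[8.5,0.15,0,-5,0,0,0],[8.5,0.15,0,-10,0,0,0],[8.5,0.15,0,-14,0,0,0],[8.5,0.15,0,-15.9,0,0,0],[8.5,0.15,0,-15.9,0,0,0],[5,0.15,0,-15.9,0,0,0],[5,0.15,0,-15.9,0,0,0],[5,0.15,0,-15.9,0,0,0],[5,0.15,0,-15.9,0,0,0],[5,0.15,0,-15.9,0,0,0]]'
python3 -m pendant '[[5,0,0,3,0,0,0],[5,0,0,7,0,0,0],[5,0,0,12,0,0,0],[5,0,0,17,0,0,0],[5,0,0,21,0,0,0],[5,0,-4,21,0,0,0],[5,0,-8,21,0,0,0],[5,0,-12,21,0,0,0],[5,0,-16,21,0,0,0],[5,0,-20,21,0,0,0]]'
```

```text
clock: 19.95
tool_pos: [0.5276, 0.3876, 0.0465]
tcp_rot: [3.139, 0.004, 3.05]
wrist_force: [1.0, -0.7, 7.3]
finger_gap: 0.0644
clock: 20.95
tool_pos: [0.5253, 0.1856, 0.2546]
tcp_rot: [3.141, 0.001, 3.051]
wrist_force: [0.3, -0.0, -1.3]
finger_gap: 0.0645
```

```bash
python3 -m pendant '[[5,0,-4.5,0,0,0,0],[5,1,-9,0,0,0,0],[5,2,-13.5,0,0,0,0],[5,3,-18,0,0,0,0],[5,4,-22.5,0,0,0,0],[5,5,-27,0,0,0,0],[5,6,-31.5,0,0,0,0],[5,6,-36,0,0,0,0],[5,6,-39.5,0,0,0,0],[5,6,-41.3,0,0,0,0]]'
python3 -m pendant '[[5,0,0,0,0,0,0],[5,0,0,-3,0,0,0],[5,0,0,-3,0,0,0]]'
python3 - <<'E'
from h import *
print(get_obs()["tool_pos"])
L=[cam(n) for n in ["wrist","side"]]
a=cv2.resize(L[0][0],(500,375));b=cv2.resize(L[1][0][75:200,255:355],(300,375));cv2.imwrite("pics/s9.png",np.hstack([a,b])[:,:,::-1])
E
```

```text
clock: 21.95
tool_pos: [0.5855, -0.2292, 0.2542]
tcp_rot: [-3.14, 0.001, 3.048]
wrist_force: [-0.3, -0.2, -0.3]
finger_gap: 0.0647
clock: 22.25
tool_pos: [0.5832, -0.2233, 0.2207]
tcp_rot: [3.138, -0.007, 3.051]
wrist_force: [-1.0, 1.0, -1.8]
finger_gap: 0.0647
[ 0.58316837 -0.22326345  0.22069138]
```

View pics/s9.png

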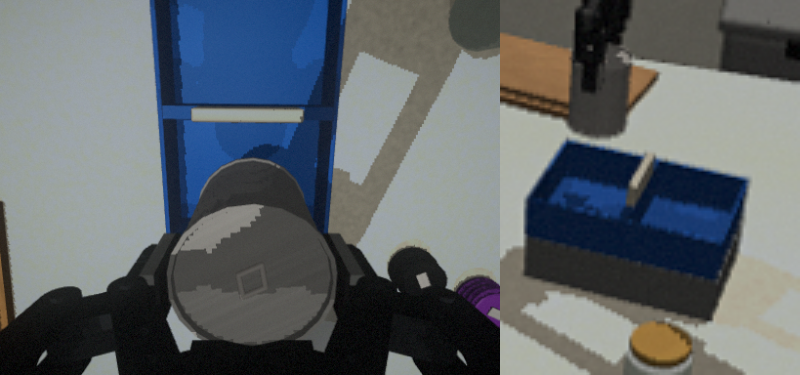

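```bash
python3 -m pendant '[[5,0,0,-4,0,0,0],[5,0,0,-8,0,0,0],[5,0,0,-10,0,0,0],[5,0,0,-11,0,0,0],[5,0,0,-11.4,0,0,0],[5,0,0,-11.4,0,0,0],[5,0,0,-11.4,0,0,0]]'
python3 -m pendant '[[5,0,0,-0.3,0,0,0],[5,0,0,-0.3,0,0,0]]'
```

```text
clock: 23.05
tool_pos: [0.587, -0.2264, 0.1116]
tcp_rot: [-3.141, 0.003, 3.051]
wrist_force: [1.5, -0.1, -0.5]
finger_gap: 0.0648
clock: 23.25
tool_pos: [0.586, -0.2262, 0.1075]
tcp_rot: [-3.141, 0.001, 3.05]
wrist_force: [-0.0, -0.2, -1.1]
finger_gap: 0.0645
```

```bash
python3 -m pendant '[[5,0,0,-0.3,0,0,0],[5,0,0,-0.3,0,0,0],[5,0,0,-0.3,0,0,0]]'
```

```text
clock: 23.55
tool_pos: [0.5863, -0.2264, 0.1056]
tcp_rot: [-3.141, 0.002, 3.05]
wrist_force: [-1.6, 0.0, 7.6]
finger_gap: 0.0646
```

The tin has touched down (+7.6 N). I'll release and retreat upward.

```bash
python3 -m pendant '[[7,0,0,0,0,0,0],[7.8,0,0,0,0,0,0],[7.8,0,0,0,0,0,0],[7.8,0,0,0,0,0,0],[7.8,0,0,3,0,0,0],[8.2,0,0,7,0,0,0],[8.2,0,0,12,0,0,0],[8.2,0,0,16,0,0,0],[8.2,0,0,18,0,0,0],[8.2,0,0,18,0,0,0]]'
python3 -m pendant '[[8.2,0,0,0,0,0,0],[8.2,0,0,0,0,0,0],[8.2,0,0,0,0,0,0]]'
python3 - <<'E'
from h import *
L=[cam(n) for n in ["wrist","side"]]
a=cv2.resize(L[0][0],(500,375));b=cv2.resize(L[1][0][95:195,250:330],(300,375));cv2.imwrite("pics/s10.png",np.hstack([a,b])[:,:,::-1])
E
```

```text
clock: 24.55
tool_pos: [0.5878, -0.227, 0.2882]
tcp_rot: [-3.139, 0.008, 3.05]
wrist_force: [0.5, 0.3, -0.7]
finger_gap: 0.0823
clock: 24.85
tool_pos: [0.5847, -0.2256, 0.2816]
tcp_rot: [3.14, -0.004, 3.05]
wrist_force: [-0.4, 0.5, -0.0]
finger_gap: 0.0822
```

View pics/s10.png

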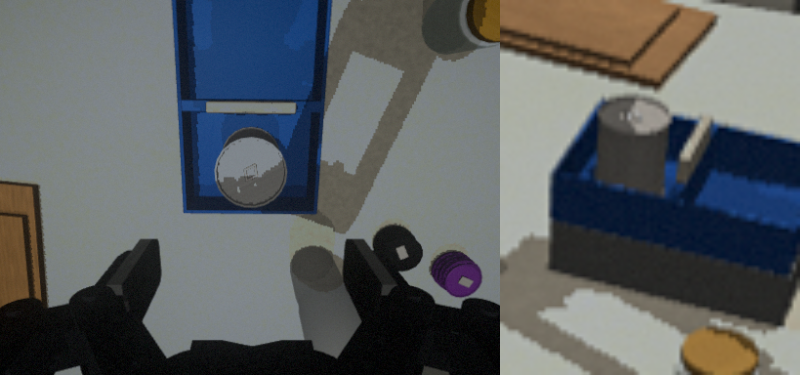

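The tin stands upright in the blue tray's +x compartment, the trays are nested and nothing is touched.

```bash
python3 -c "
from bench import *
print(sign_off())"
```

```text
the job is handed in; nothing more can be done
None
```

I packed the metal and handed the job in at about 25 s on the robot's clock; `sign_off()` gives no verdict.

- **Cans:** the yellow can is in the grey tray's +x compartment and the red can in its -x compartment. A side view showed both upright and released before I stacked the blue tray.
- **Blue tray:** its feet went in without resistance. After release, the pictures showed no gap, a yaw of about -0.10 rad matching the grey tray's, and a centre about 2–3 mm from my estimate of the grey tray's centre. The limit is 6 mm, and the cameras and pose readings are only good to about 2 mm.
- **Tin:** it stands upright in the blue tray's +x compartment. The last wrist and side pictures, taken after the gripper had moved up clear, show it released.
- **Bystanders:** I never touched the jar, the wine bottle, the PET bottle or the look-alikes. I did not measure their positions again at the end.

No check failed. The measured tool position scattered by 1–3 mm between readings, so I confirmed touchdown of the blue tray and the tin by wrist force as well.

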